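Wedge the rocking inlaid chest

ROBOT

A 6-joint arm with a two-finger parallel gripper is mounted at the origin on the work surface. World frame = base frame: x ahead of the robot, y to its left, z up, the work surface at z = 0. Lengths are in m, angles in degrees, forces in N, time in s.
With the tool pointing down it reaches from about 0.3 to 0.75 m from the base axis. Payload 8.5 kg.
Tool frame: the origin (TCP) lies midway between the tips of the shut fingers; the grasp point (between the pads) lies 19 mm behind it; z points along the fingers, y is the direction in which the jaws open and shut (so a half turn about z gives the same grasp; the last joint's range is limited). The gripper opens to 85 mm and grips with 20 to 120 N. Pads are 22 mm wide; open, the fingers measure 114 mm over their backs; the gripper's body (76 mm by 85 mm) begins 54 mm behind the grasp point. The pads swing forward as they close: fully open they stand 13 mm farther back than shut.
Start: joints at [-84.127, 21.807, 74.336, -0, 83.858, -12.336], TCP at [0.172, -0.522, 0.231] pointing down, gripper open.
Joint ranges: [-178.18, 178.18], [-50.72, 133.34], [12.68, 142.11], [-81.47, 261.47], [9.98, 163.14], [-165.26, 165.26]. Speed limits (degrees/s): [136.94, 136.94, 180, 180, 180, 180].

INTERFACE

Orientations are given as a 3x3 rotation matrix whose columns are the frame's x, y, z axes.
In Python, from rig import env, viewer, ticket gives the robot as it stands. The module is installed in compiled form; this text tells all that it offers.
- The arm moves only by the shell command python3 -m pendant 'ROWS' [FORCE]. ROWS is JSON, a list of rows, each a list of 3 entries, a list of its own where there are three numbers: the shift along the world's x, y, z in mm, then the turn about the world's z in rad, then the opening, from -1 (shut) to 1 (fully open). A call has 1 to 12 rows; each row shifts and turns the pose as measured when the row begins; what a row does not reach is not made up. A row lasts 1/8 s, in which the tool goes at most 62.5 mm and 10.7 degrees, less where a joint would pass 70% of its speed; a pose out of reach is approached as far as the arm can. A call with a gripper value outside its range is refused whole. The fingers move at their own pace and stop on an object; FORCE is the grip in N (left out, the last holds). Time passes only in rows, so rows that do not move let the fingers close. It gives the time, the measured TCP pose, the force and the opening at its end, in the units of the state.
- env.observe(): the state, without advancing time (a new reading comes with each control period).
- viewer.get_image(name): name is "side" or "top"; returns (picture, depth): 480x640x3 uint8, red, green, blue; 480x640 float32, m along the optical axis (not along the pixel's ray), 0 where there is no reading.
- viewer.camera_params(name): a dict with "fx", "fy", "cx", "cy" (pixels), "D" ([k1, k2, p1, p2, k3] as OpenCV has them; the pictures are not rectified), "rvec" (rotation vector, rad) and "tvec" (3), from world to camera coordinates, as OpenCV has them. Camera axes: x right, y down, z forward; pixel columns grow to the right and rows downward; lengths in m; the calibration is good to about 2 mm. A picture is of the moment at which its call begins. camera_params takes no time and is no camera call.
- ticket.close_job(): hands the job in, once; it reports no verdict.
The state is a dict: "time_s": time; "q": joint angles; "qvel": joint speeds; "joint_efforts": joint torques, N m; "position": TCP position; "tool_rot": TCP orientation; "ft_force": force on the tool from outside, world axes, zero at the start; "wrist_torque": the same for the moment, N m; "grip_width": finger opening in m.
Only numpy, scipy, OpenCV 4.12 (cv2) and the standard library are available. Lean on these libraries where they do the work, as an engineer would, in place of code of your own. Each camera call takes 0.05 s, during which the arm holds its last target. There are 200 camera calls.

TASK

The small inlaid chest rocks because the leg at its far right corner, seen from the robot, is too short. Using only touch and pushing, with nothing picked up, push the loose wooden wedge along the table, thin end first, under that short leg until the chest no longer rocks, leaving the chest standing level where it is and the other things alone. Then press down on the chest's top right over that leg, firmly with about 10 N, to prove that it does not rock, and finish while still holding that press.

Things in the scene. Friction and masses are not known exactly. Their poses are not given: they have to be found in the camera images.
- chest: Inlaid wooden chest, about 2 kg, loose: closed case 200 (x) by 260 (y) mm, flat top 135 mm above the table, case underside 45 mm above it. Legs 20 mm square, centred at x = +-86, y = +-116 mm. Origin: centre of the chest at the level of the full-length feet, z up; a brass clasp marks the -x side. It stands level on three legs; it slides if pushed sideways with some 7 N or more.
- chest_corner (a point): The point on the chest's flat top straight above the short leg's centre, 135 mm above the table, 14 mm from the two nearest edges: where to press. Unwedged, a press of about 3 N or more here rocks the chest down onto the short leg (3 to 6 degrees); it rocks back when let go. Axes as the chest's.
- under_short_leg (a point): The point straight below the short leg's centre (chest x = +86, y = -116 mm: far right from the robot), at the level of the full-length feet: the wedge goes here, coming in roughly along the chest's +y. While the chest stands level this leg ends 7 to 13 mm above the table; how much is not reported and must be felt. Axes as the chest's.
- wedge: Light wooden wedge lying to the right of the chest, 140 long (x), 50 wide (y), about 100 g. Origin: centre of its underside. Height falls evenly from 24 mm at the blunt end (x = -70) to 3 mm at the thin end (x = +70), which points roughly at the short leg. It slides with about 1 N; once it meets the leg the resistance climbs steeply within a few mm, and it then stays where it is left.
- glue_jar: Bystander: amber jar, 60 mm across and 75 mm tall, standing to the left of the chest. Origin at the centre of its underside.
- chisel: Bystander: hand tool with wooden handle, 190 mm long, lying beyond the chest; origin under its middle.
- small_frame: Bystander: square dark wooden frame 130 by 130 mm, 14 mm thick, lying flat to the right of the wedge. Origin at the centre of its underside.
Things that resemble listed ones, but are neither listed nor needed, are in the scene too. What is shaped like the wedge but orange or yellow is not meant.

How it is judged:
By the outcome, as a careful person would: the job done as asked, in the order asked, and still so for the second after the job is handed in, while the arm keeps its last pose, push and grip.
It also fails if it takes over 51 s, if anything falls off the work surface, if the arm or the gripper's body presses on something with over 40 N, if the wrist force passes 120 N, or if a joint passes its speed limit or range.

## Working session

There is one attempt and no reset: what is moved stays moved. The work goes in short steps, Python scripts to look and compute and a shell command to move; the robot and the scene stay as the last step left them, time stands still between calls to the robot, and variables do not carry over. Pictures are saved under pics/ and viewed, about 8 in all and at most 12, crops included, and the job is handed in when it is done.

```bash
mkdir -p pics; cat > h.py <<'E'
import numpy as np, cv2
from rig import env, viewer, ticket
def grab(n, tag):
    im,d=viewer.get_image(n); cv2.imwrite(f'pics/{tag}.png',im[:,:,::-1]); np.savez(f'{tag}.npz',im=im,d=d); return im,d
def cam(n):
    p=viewer.camera_params(n); K=np.array([[p['fx'],0,p['cx']],[0,p['fy'],p['cy']],[0,0,1.]])
    R=cv2.Rodrigues(np.array(p['rvec'],float))[0]; t=np.array(p['tvec'],float).ravel()
    return K,np.array(p['D'],float),R,t
def plane(n,px,z):
    K,D,R,t=cam(n); u=cv2.undistortPoints(np.array(px,float).reshape(-1,1,2),K,D).reshape(-1,2)
    r=np.c_[u,np.ones(len(u))]@R; c=-R.T@t
    return c+r*((z-c[2])/r[:,2])[:,None]
def proj(n,P):
    K,D,R,t=cam(n); return cv2.projectPoints(np.array(P,float).reshape(-1,1,3),cv2.Rodrigues(R)[0],t,K,D)[0].reshape(-1,2)
def cloud(n,d):
    v,u=np.nonzero(d>0); K,D,R,t=cam(n)
    w=cv2.undistortPoints(np.c_[u,v].astype(float).reshape(-1,1,2),K,D).reshape(-1,2); 
    X=np.full(d.shape+(3,),np.nan); X[v,u]=(np.c_[w,np.ones(len(w))]*d[v,u][:,None]-t)@R
    return X
E
python3 - <<'E'
from h import *
for n in('top','side'):
    grab(n,n+'0'); K,D,R,t=cam(n); print(n,-R.T@t,K[0,0])
s=env.observe(); print(s['time_s'],s['position'],s['tool_rot'],s['ft_force'],s['grip_width'])
E
```

```text
top [ 0.46487597 -0.00656006  1.43367435] 556.2516490896526
side [0.40615716 0.641992   0.8506271 ] 467.4899909948384
0.1 [ 0.17180525 -0.52219911  0.23075758] [[ 9.49943922e-01  3.12420416e-01 -1.69181080e-04]
 [ 3.12420361e-01 -9.49943041e-01  1.31779213e-03]
 [ 2.50992774e-04 -1.30468423e-03 -9.99999117e-01]] [-0.59242212  0.0793508  -0.03644953] 0.08533701543633233
```

View pics/top0.png

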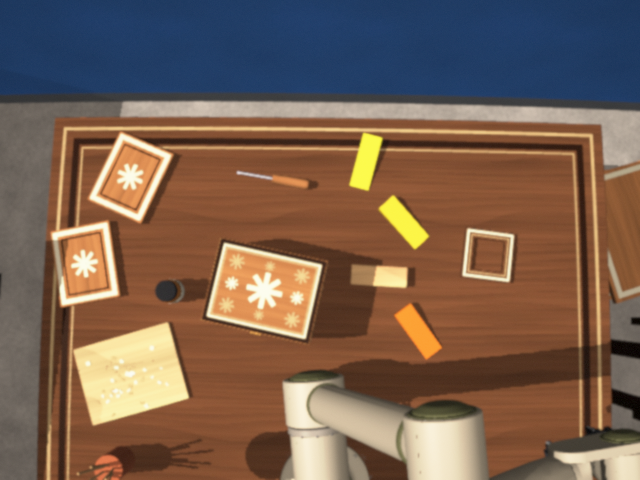

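View pics/side0.png

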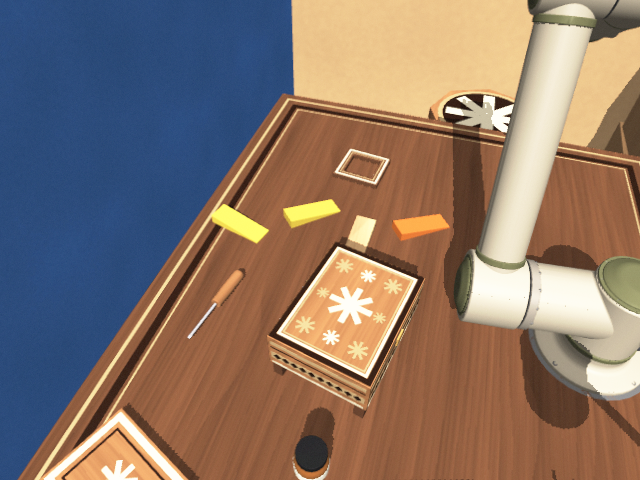

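The top view shows the chest centred near (265,290), with its clasp at (255,333) on the robot side. The short leg's corner is at about (325,263). Wedge-like candidates: pale wood (380,276), yellow (366,160), yellow (404,222), orange (418,331). Only the pale one fits: it is plain wood, to the right of the chest, and points at the short leg. Next I measure it and confirm it in a crop.

```bash
python3 - <<'E'
from h import *
z=np.load('top0.npz'); im,d=z['im'],z['d']; X=cloud('top',d)
# chest top by depth
m=(np.abs(X[...,2]-.135)<.012); m[:, :190]=0; m[:,340:]=0; m[:230]=0; m[350:]=0
c=max(cv2.findContours(m.astype(np.uint8),0,1)[0],key=cv2.contourArea)
P=plane('top',c.reshape(-1,2),.135)[:,:2]; r=cv2.minAreaRect((P*1000).astype(np.float32)); print('chest',r, np.nanmedian(X[m][:,2]))
b=cv2.boxPoints(r);print(b)
# wedge colour
hsv=cv2.cvtColor(im,cv2.COLOR_RGB2HSV); print(hsv[275,395],hsv[275,362],hsv[300,380])
roi=np.zeros(m.shape,bool); roi[255:297,340:420]=1
h=X[...,2]; 
wm=roi&(hsv[...,1]<150)&(hsv[...,2]>90)
wm=cv2.morphologyEx(wm.astype(np.uint8),cv2.MORPH_OPEN,np.ones((3,3)))
c2=max(cv2.findContours(wm,0,1)[0],key=cv2.contourArea)
p2=c2.reshape(-1,2); Q=plane('top',p2,.012)
# refine plane height by the x position along the image (24mm right ->3mm left)
f=(p2[:,0]-p2[:,0].min())/np.ptp(p2[:,0]); Q=np.array([plane('top',[p],.003+.021*g)[0] for p,g in zip(p2,f)])
r2=cv2.minAreaRect((Q[:,:2]*1000).astype(np.float32)); print('wedge',r2);print(cv2.boxPoints(r2))
A=X[wm>0]; 
for y in np.linspace(A[:,1].min(),A[:,1].max(),8): print(round(y,3), np.round(np.nanmedian(A[np.abs(A[:,1]-y)<.008][:,2])*1000,1))
v=im.copy(); cv2.drawContours(v,[c,c2],-1,(0,255,0),1)
a=cv2.resize(v[225:355,190:430],None,fx=3.3,fy=3.3,interpolation=cv2.INTER_NEAREST); cv2.imwrite('pics/crop0.png',a[:,:,::-1])
E
```

```text
chest ((486.666259765625, 145.35678100585938), (262.3866882324219, 198.80230712890625), 78.1157455444336) 0.1354113151269471
[[362.37836    37.44568  ]
 [556.9195     -3.4947205]
 [610.95416   253.26788  ]
 [416.41302   294.20828  ]]
[ 22 101 251] [ 15 123 166] [ 11 158 145]
wedge ((529.355712890625, -132.51397705078125), (149.56094360351562, 60.06825256347656), 87.11638641357422)
[[ 495.59763 -205.68881]
 [ 555.5898  -208.7107 ]
 [ 563.1138   -59.33914]
 [ 503.12164  -56.31726]]
nan nan
nan nan
nan nan
nan nan
nan nan
nan nan
nan nan
nan nan
  return np.nanmean(a, axis, out=out, keepdims=keepdims)
```

View pics/crop0.png

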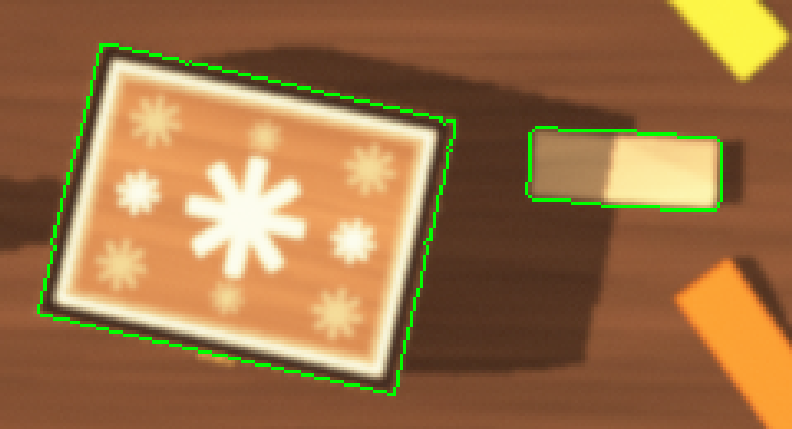

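The crop confirms that the pale wedge, with its thin end in the chest's shadow pointing at the short leg, is the one. The chest's yaw is -11.9°, and its short leg is at about (547, 14) mm. The wedge is centred at (529,-132) mm with a heading of 87°, and the middle of its blunt face is at about (526,-203) mm. I'll move behind the blunt end with the jaws nearly closed and parallel to that face.

```bash
python3 -m pendant '[[[39,30,0],0.134,-0.53],[[39,30,0],0.134,-0.53],[[39,30,0],0.134,-0.53],[[39,30,0],0.134,-0.53],[[39,30,0],0.134,-0.53],[[39,30,0],0.134,-0.53],[[39,30,0],0.134,-0.53],[[39,30,0],0.134,-0.53],[[40,32,0],0.131,-0.53],[[0,0,0],0,-0.53],[[0,0,0],0,-0.53]]' 20
```

```text
time_s: 1.48
position: [0.5322, -0.2393, 0.2264]
tool_rot: [[0.012, 1.0, -0.008], [1.0, -0.012, 0.004], [0.004, -0.008, -1.0]]
ft_force: [-0.3, -0.3, -0.1]
grip_width: 0.0201
```

```bash
python3 -m pendant '[[[-3,-3,-50],-0.02,-0.53],[[-2,-3,-50],-0.02,-0.53],[[-1,0,-50],0,-0.53],[[0,0,-40],0,-0.53],[[0,0,-15],0,-0.53],[[0,0,0],0,-0.53],[[0,0,0],0,-0.53]]'; python3 - <<'E'
from h import *
im,d=grab('side','side1'); v=im[130:300,270:470]; cv2.imwrite('pics/side1c.png',cv2.resize(v,None,fx=3.5,fy=3.5)[:,:,::-1])
E
```

```text
time_s: 2.35
position: [0.5224, -0.2516, 0.0195]
tool_rot: [[0.067, 0.998, -0.003], [0.998, -0.067, -0.0], [-0.001, -0.003, -1.0]]
ft_force: [0.0, -0.0, 0.1]
grip_width: 0.02
```

View pics/side1c.png

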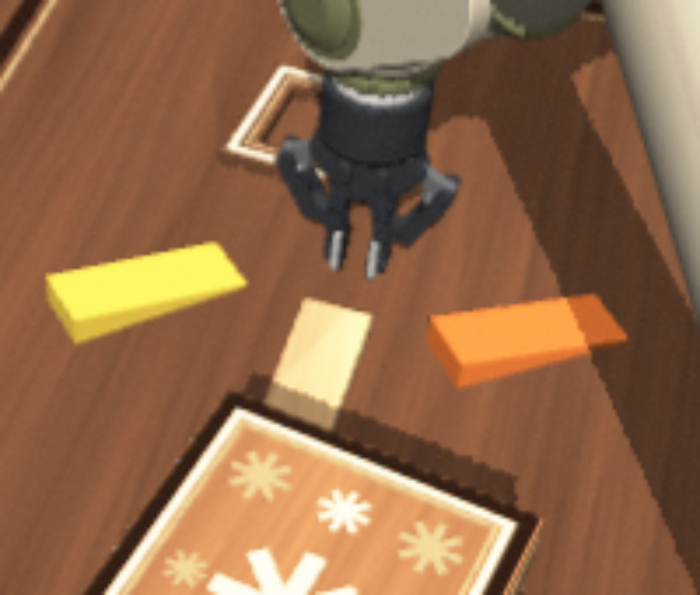

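The crop shows both fingertips level behind the wedge's blunt end, clear of the yellow and orange decoys and of the frame. Next I lower slightly and push slowly with line contact, turning toward the leg.

```bash
python3 -m pendant '[[[2,0,-8],0,-0.53],[[2,10,0],0,-0.53],[[0,10,0],0,-0.53],[[0,10,0],0,-0.53],[[0,8,0],0,-0.53],[[0,6,0],-0.005,-0.53],[[0,6,0],-0.005,-0.53],[[1,8,0],-0.005,-0.53],[[1,8,0],-0.005,-0.53],[[0,0,0],0,-0.53]]'; python3 - <<'E'
from h import *
im,d=grab('top','top2'); hsv=cv2.cvtColor(im,cv2.COLOR_RGB2HSV)
v=im[225:355,190:430]; cv2.imwrite('pics/top2c.png',cv2.resize(v,None,fx=3.3,fy=3.3)[:,:,::-1])
E
```

```text
time_s: 3.65
position: [0.5299, -0.1807, 0.0134]
tool_rot: [[0.087, 0.996, 0.0], [0.996, -0.087, -0.003], [-0.003, 0.0, -1.0]]
ft_force: [-0.5, -0.4, 0.7]
grip_width: 0.0204
```

View pics/top2c.png

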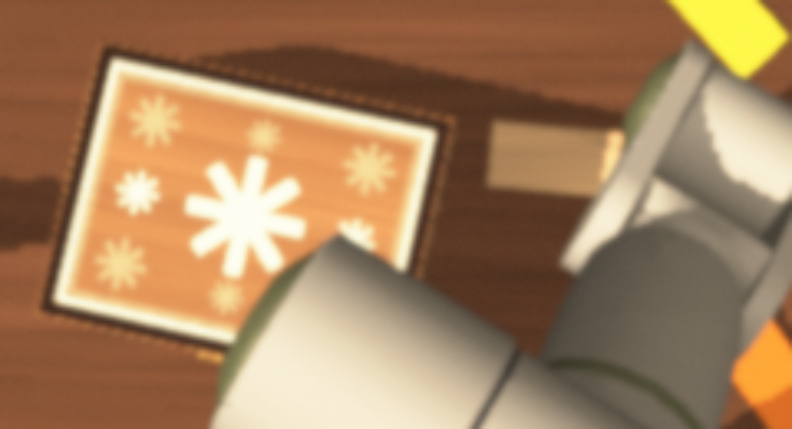

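The wedge has moved about 32 mm. Its thin end is now at crop x≈489, rows 123–188. I'll check its alignment with the leg in numbers.

```bash
python3 - <<'E'
from h import *
im=np.load('top2.npz')['im']; hsv=cv2.cvtColor(im,cv2.COLOR_RGB2HSV).astype(int)
roi=np.zeros(im.shape[:2],np.uint8); roi[256:290,333:372]=1
m=((hsv[...,1]<150)&(hsv[...,2]>75)).astype(np.uint8)*roi
m=cv2.morphologyEx(m,cv2.MORPH_OPEN,np.ones((3,3)))
mid=[];
for u in range(342,372,3):
    v=np.nonzero(m[:,u])[0]
    if len(v)>5: mid.append((u,(v.min()+v.max())/2,v.min(),v.max()))
print(mid)
u=np.array(mid); P=plane('top',u[:,:2],.007)[:,:2]*1000
k=np.polyfit(P[:,1],P[:,0],1); print('heading',90-np.degrees(np.arctan(k[0])),'axis x at leg y14.2:',np.polyval(k,14.2))
us=np.nonzero(m[272])[0]; print(us.min(), plane('top',[[us.min(),272]],.003))
E
```

```text
[(342, np.float64(271.5), np.int64(260), np.int64(283)), (345, np.float64(271.5), np.int64(260), np.int64(283)), (348, np.float64(272.5), np.int64(261), np.int64(284)), (351, np.float64(272.0), np.int64(261), np.int64(283)), (354, np.float64(272.5), np.int64(261), np.int64(284)), (357, np.float64(272.5), np.int64(261), np.int64(284)), (360, np.float64(272.5), np.int64(261), np.int64(284)), (363, np.float64(273.5), np.int64(262), np.int64(285)), (366, np.float64(275.5), np.int64(262), np.int64(289)), (369, np.float64(275.5), np.int64(262), np.int64(289))]
heading 82.47602890824604 axis x at leg y14.2: 547.3924250013698
336 [[ 0.5379376  -0.02344111  0.003     ]]
```

```bash
python3 -m pendant '[[[1,6,-1],-0.008,-0.53],[[1,6,0],-0.008,-0.53],[[1,6,0],-0.008,-0.53],[[1,6,0],-0.008,-0.53],[[1,6,0],-0.005,-0.53],[[1,5,0],0,-0.53],[[1,4,0],0,-0.53],[[0,0,0],0,-0.53]]'
```

```text
time_s: 4.7
position: [0.5374, -0.1395, 0.0124]
tool_rot: [[0.127, 0.992, 0.0], [0.992, -0.127, -0.003], [-0.003, 0.001, -1.0]]
ft_force: [0.3, -0.7, -0.0]
grip_width: 0.0201
```

```bash
python3 -m pendant '[[[0,3,0],0,-0.53],[[0,3,0],0,-0.53],[[0,0,0],0,-0.53]]'
```

```text
time_s: 5.08
position: [0.5374, -0.1334, 0.0124]
tool_rot: [[0.127, 0.992, 0.0], [0.992, -0.127, -0.003], [-0.003, 0.001, -1.0]]
ft_force: [0.7, 0.9, 0.4]
grip_width: 0.0202
```

```bash
python3 - <<'E'
from h import *
im,d=grab('top','top3')
hsv=cv2.cvtColor(im,cv2.COLOR_RGB2HSV).astype(int)
v=im[225:355,190:430].copy(); 
L=proj('top',[[.5469,.0142,.0]])[0]; print(L)
cv2.circle(v,(int(round(L[0]))-190,int(round(L[1]))-225),1,(0,255,0),-1)
cv2.imwrite('pics/top3c.png',cv2.resize(v,None,fx=3.3,fy=3.3)[:,:,::-1])
E
```

```text
[321.42547132 268.42806624]
```

View pics/top3c.png

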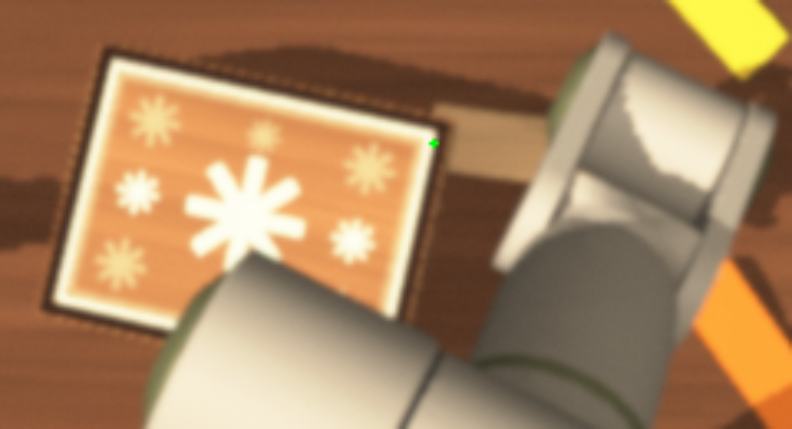

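The leg point projects to crop (434,143). The wedge's axis passes at about row 137, so it is within 5 mm of centre, with a heading of about 83°. The thin end should be about 20 mm past the leg's outer edge. From here I push in small steps and watch the force.

```bash
python3 -m pendant '[[[0,2,0],0,-0.53],[[0,2,0],0,-0.53],[[0,2,0],0,-0.53]]'
```

```text
time_s: 5.5
position: [0.5374, -0.1274, 0.0124]
tool_rot: [[0.127, 0.992, 0.0], [0.992, -0.127, -0.004], [-0.004, 0.001, -1.0]]
ft_force: [-0.4, -0.9, -0.6]
grip_width: 0.0203
```

```bash
python3 -m pendant '[[[0,2,0],0,-0.53],[[0,2,0],0,-0.53]]'
```

```text
time_s: 5.75
position: [0.5374, -0.1231, 0.0124]
tool_rot: [[0.127, 0.992, 0.0], [0.992, -0.127, -0.004], [-0.004, 0.001, -1.0]]
ft_force: [0.2, -0.2, 0.3]
grip_width: 0.02
```

```bash
python3 -m pendant '[[[0,2,0],0,-0.53],[[0,2,0],0,-0.53]]'
```

```text
time_s: 6.0
position: [0.5374, -0.1188, 0.0123]
tool_rot: [[0.127, 0.992, 0.0], [0.992, -0.127, -0.004], [-0.004, 0.001, -1.0]]
ft_force: [0.1, -1.2, -0.4]
grip_width: 0.0198
```

```bash
python3 -m pendant '[[[0,2,0],0,-0.53],[[0,2,0],0,-0.53]]'
```

```text
time_s: 6.25
position: [0.5375, -0.1148, 0.0124]
tool_rot: [[0.127, 0.992, 0.001], [0.992, -0.127, -0.004], [-0.004, 0.001, -1.0]]
ft_force: [-1.4, -4.9, -0.7]
grip_width: 0.0199
```

```bash
python3 -m pendant '[[[0,0,0],0,-0.53]]'; python3 -m pendant '[[[0,0.5,0],0,-0.53]]';  python3 -m pendant '[[[0,0,0],0,-0.53]]'
```

```text
time_s: 6.38
position: [0.5375, -0.1148, 0.0124]
tool_rot: [[0.127, 0.992, 0.001], [0.992, -0.127, -0.004], [-0.004, 0.001, -1.0]]
ft_force: [0.3, 0.1, -0.6]
grip_width: 0.0201
time_s: 6.5
position: [0.5376, -0.1147, 0.0124]
tool_rot: [[0.127, 0.992, 0.001], [0.992, -0.127, -0.005], [-0.005, 0.001, -1.0]]
ft_force: [-0.8, -5.5, -1.2]
grip_width: 0.0203
time_s: 6.62
position: [0.5376, -0.1148, 0.0124]
tool_rot: [[0.127, 0.992, 0.001], [0.992, -0.127, -0.005], [-0.005, 0.001, -1.0]]
ft_force: [-0.1, -0.8, -1.4]
grip_width: 0.0202
```

Contact: the force jumped to about 5 N with no further advance, still below the chest's 7 N slide limit. I'll back off, rise, shut the fingers and test-press.

```bash
python3 -m pendant '[[[-2,-12,0],0,-0.53],[[-1,-12,0],0,-0.53],[[0,0,40],0,-0.53],[[0,0,50],0,-0.53],[[0,0,50],0,-1],[[0,0,35],0,-1],[[0,0,0],0,-1],[[0,0,0],0,-1]]'; python3 - <<'E'
from h import *
im,d=grab('top','top4'); X=cloud('top',d)
m=(np.abs(X[...,2]-.135)<.012); m[:, :190]=0; m[:,330:]=0; m[:230]=0; m[350:]=0
hsv=cv2.cvtColor(im,cv2.COLOR_RGB2HSV)
v=im[225:355,190:430]; cv2.imwrite('pics/top4c.png',cv2.resize(v,None,fx=3.3,fy=3.3)[:,:,::-1])
im,d=grab('side','side4'); v=im[200:420,250:450]; cv2.imwrite('pics/side4c.png',cv2.resize(v,None,fx=2.7,fy=2.7)[:,:,::-1])
E
```

```text
time_s: 7.62
position: [0.5321, -0.1431, 0.1916]
tool_rot: [[0.131, 0.991, -0.002], [0.991, -0.131, -0.001], [-0.001, -0.002, -1.0]]
ft_force: [-0.1, -0.3, 0.2]
grip_width: -0.0002
```

View pics/top4c.png

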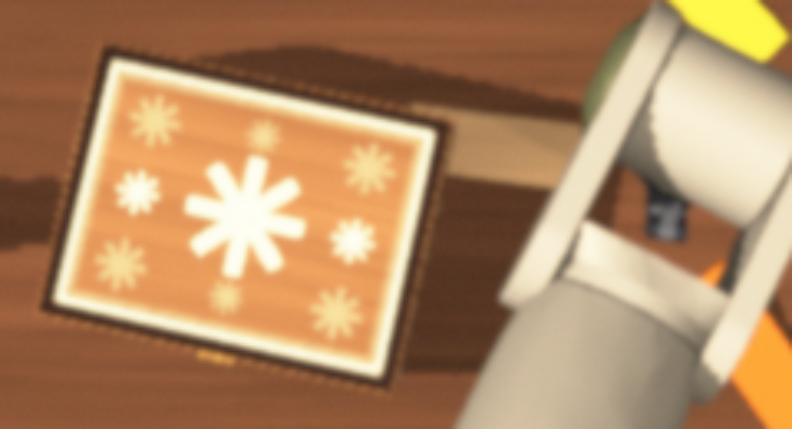

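The wedge runs under the corner, with the leg point at (434,143) well inside the wedge's width. I'll check numerically that the chest has not moved, then move over the corner.

```bash
python3 - <<'E'
from h import *
g=[cv2.cvtColor(np.load(f'{t}.npz')['im'],cv2.COLOR_RGB2GRAY).astype(np.float32) for t in('top0','top4','side0','side4')]
print(cv2.phaseCorrelate(g[0][250:330,210:315],g[1][250:330,210:315]), cv2.phaseCorrelate(g[2][250:370,280:410],g[3][250:370,280:410]))
print((np.array([.5469,.0142])-env.observe()['position'][:2])*1000)
E
python3 -m pendant '[[[3,40,0],0,-1],[[4,40,0],0,-1],[[4,40,0],0,-1],[[3,32,0],0,-1],[[0,0,-20],0,-1],[[0,0,-15],0,-1],[[0,0,0],0,-1]]'
```

```text
((-0.023174328084628826, 0.03854431179136242), 0.9741235311384554) ((0.49094606701734733, 0.017934913968929322), 0.9706356688193333)
[ 14.70891041 157.22408237]
time_s: 8.6
position: [0.5438, 0.0139, 0.1473]
tool_rot: [[0.131, 0.991, -0.017], [0.991, -0.131, 0.003], [0.001, -0.017, -1.0]]
ft_force: [0.1, 0.9, 0.1]
grip_width: 0.0001
```

```bash
python3 -m pendant '[[[3,0,-5],0,-1],[[0,0,-4],0,-1],[[0,0,-1],0,-1]]'; python3 -m pendant '[[[0,0,-1],0,-1]]'; python3 -m pendant '[[[0,0,-1],0,-1]]'
```

```text
time_s: 8.98
position: [0.5473, 0.0135, 0.137]
tool_rot: [[0.132, 0.991, -0.016], [0.991, -0.132, 0.003], [0.001, -0.017, -1.0]]
ft_force: [0.1, -0.1, 0.1]
grip_width: -0.0003
time_s: 9.1
position: [0.5474, 0.0134, 0.1362]
tool_rot: [[0.132, 0.991, -0.016], [0.991, -0.132, 0.003], [0.001, -0.016, -1.0]]
ft_force: [0.1, 0.8, -0.4]
grip_width: -0.0001
time_s: 9.22
position: [0.5475, 0.0133, 0.1353]
tool_rot: [[0.132, 0.991, -0.016], [0.991, -0.132, 0.003], [0.001, -0.016, -1.0]]
ft_force: [0.9, 0.5, -0.1]
grip_width: 0.0
```

```bash
python3 -m pendant '[[[0,0,-1],0,-1]]'; python3 -m pendant '[[[0,0,-0.5],0,-1]]'
```

```text
time_s: 9.35
position: [0.5477, 0.0133, 0.1349]
tool_rot: [[0.132, 0.991, -0.015], [0.991, -0.132, 0.003], [0.001, -0.015, -1.0]]
ft_force: [-3.2, 0.1, 8.8]
grip_width: 0.0001
time_s: 9.48
position: [0.5476, 0.0133, 0.135]
tool_rot: [[0.132, 0.991, -0.014], [0.991, -0.132, 0.003], [0.001, -0.015, -1.0]]
ft_force: [-1.7, 0.5, 5.5]
grip_width: 0.0002
```

At 8.8 N the corner stayed at z = 134.9 mm with no drop, so the wedge carries the leg. Now I hold the final press at about 10 N.

```bash
python3 -m pendant '[[[-0.2,0,-1],0,-1]]'; python3 - <<'E'
from h import *
F=[]
for i in range(3):
    im,d=grab('side' if i else 'top',f'f{i}'); s=env.observe(); print(s['time_s'],np.round(s['position'],4),np.round(s['ft_force'],1))
g=[cv2.cvtColor(np.load(f'{t}.npz')['im'],cv2.COLOR_RGB2GRAY).astype(np.float32) for t in('side4','f2')]
print(cv2.phaseCorrelate(g[0][300:370,285:370],g[1][300:370,285:370]))
E
```

```text
time_s: 9.6
position: [0.5477, 0.0133, 0.1349]
tool_rot: [[0.132, 0.991, -0.013], [0.991, -0.132, 0.002], [0.001, -0.013, -1.0]]
ft_force: [-2.7, -0.3, 9.2]
grip_width: -0.0
9.65 [0.5476 0.0133 0.135 ] [-2.6  0.2  8.6]
9.7 [0.5476 0.0133 0.135 ] [-2.7  1.1  7.9]
9.75 [0.5476 0.0133 0.135 ] [-1.2  0.4  7.2]
((-0.04625381263540618, -0.0021957130353413845), 0.9838189884468361)
```

The force seems to be easing, so I'll see where it settles while the target is held.

```bash
cat > hold.py <<'E'
from h import *
F=[]
for i in range(20):
    viewer.get_image('side'); F.append(env.observe()['ft_force'])
F=np.array(F); print(np.round(F[:,2],1), np.round(F[-8:].mean(0),1), env.observe()['time_s'], np.round(env.observe()['position'],4))
E
python3 hold.py; python3 -m pendant '[[[-0.2,0,-1.3],0,-1]]'; python3 hold.py
```

```text
[7.7 7.2 7.5 7.4 6.5 7.7 6.7 7.6 7.3 6.6 6.3 7.5 7.1 7.8 6.7 6.6 7.6 6.7
 6.8 6.7] [-1.8  0.1  7. ] 10.75 [0.5476 0.0133 0.1349]
time_s: 10.88
position: [0.5477, 0.0132, 0.1349]
tool_rot: [[0.132, 0.991, -0.011], [0.991, -0.132, 0.002], [0.0, -0.011, -1.0]]
ft_force: [-3.8, -0.0, 11.1]
grip_width: 0.0001
[ 9.4 10.1  9.3 10.   9.3  9.1 10.  10.1  9.3  9.6 10.4 10.3 10.4 10.3
 10.6 10.   9.  10.  11.   9.6] [-3.3  0.4 10.1] 11.875 [0.5477 0.0132 0.1349]
```

```bash
python3 - <<'E'
from h import *
grab('side','side9')
E
```

```text
(no output)
```

View pics/side9.png

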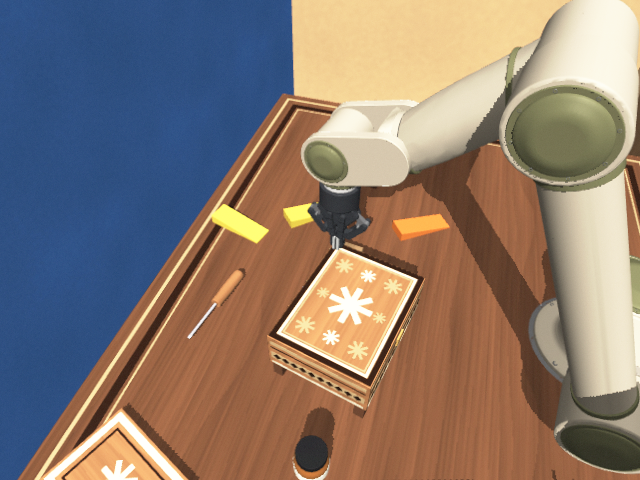

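The side view shows the shut fingers on the chest's far right corner at (337,243). The chest is level and in place; the jar, chisel and decoys in view are untouched. I'm handing the job in while holding the press.

```bash
python3 - <<'E'
from h import *
s=env.observe(); print(np.round(s['ft_force'],1),s['time_s']); print(ticket.close_job())
E
```

```text
[-3.1  0.6  9. ] 11.925
the job is handed in; nothing more can be done
None
```

The wedge is under the short leg, and the chest no longer rocks. I handed the job in at 11.9 s with the arm still pressing on the corner.

- **Wedge:** I pushed it thin end first with two nearly shut fingers against its blunt face, heading about 83° (the chest's +y is at 78°). I stopped when resistance jumped to about 5 N with no further advance, below the 7 N that would slide the chest. The gap this implies is roughly 9 mm.
- **Press:** The first hold settled at only about 7 N, so I pressed a little further. It then settled at 10.1 N; the last single reading was 9.0 N, within sensor noise. The corner stayed at z = 134.9 mm from about 6 N up, so it did not rock.
- **Chest and other things:** After the wedge push the chest had shifted less than 0.1 pixel in the top view. The side view showed a 0.5 pixel difference, which may come from the arm's changed shadow. Under the first press, then easing from 9 to 7 N, it moved less than 0.05 pixel in the side view. The jar, chisel and coloured decoys look untouched in the last picture; the frame was hidden behind the arm there, but nothing went near it.
- **Sideways force:** About 3 N acts along x during the press, which did not move the chest.

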